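# Turn the square buffet warmer down to its middle click

## Robot

A 7-joint arm with a two-finger parallel gripper is mounted at the origin on the work surface. World frame = base frame: x ahead of the robot, y to its left, z up, the work surface at z = 0. Lengths are in mm, angles in rad, forces in N, time in s.
With the tool pointing down it reaches from about 400 to 875 mm from the base axis. Payload 6.5 kg.
Tool frame: the origin (TCP) lies midway between the tips of the shut fingers; the grasp point (between the pads) lies 19 mm behind it; x points along the fingers, z is the direction in which the jaws open and shut, and the axes are right-handed (so a half turn about x gives the same grasp; the last joint's range is limited). The gripper opens to 85 mm and grips with 20 to 120 N. Pads are 22 mm wide; open, the fingers measure 114 mm over their backs; the gripper's body (76 mm by 85 mm) begins 54 mm behind the grasp point. The pads swing forward as they close: fully open they stand 13 mm farther back than shut.
Start: joints at [1.086, 0.536, -0.004, 1.538, 0.003, 1.067, -0.071], TCP at [264.327, -593.819, 231.29] pointing down, gripper open.
Joint ranges: [-2.7, 2.7], [-0.37, 2.16], [-1.27, 1.26], [0.24, 2.4], [-1.31, 4.45], [0.19, 1.91], [-2.76, 2.76]. Speed limits (rad/s): [2.39, 2.39, 3.14, 3.14, 3.14, 3.14, 3.14].

## Interface

Orientations are given as a unit quaternion [w, x, y, z].
In Python, from plant import get_state, eyes, ticket gives the robot as it stands. The module is installed in compiled form; this text tells all that it offers.
- The arm moves only by the tool carry_out, never from a script. Its argument "steps" is a list of rows, each an object of numbers: "tx", "ty", "tz": the shift along the tool's x, y, z in m; "roll": the turn about the tool's x in degrees. A call has 1 to 10 rows; each row shifts and turns the commanded pose from where the row before left it, along the tool's axes as they then stand; what a row does not reach is not made up. A row lasts 1/8 s, in which the tool goes at most 62.5 mm and 10.7 degrees, less where a joint would pass 70% of its speed; a pose out of reach is approached as far as the arm can. A call with a gripper value outside its range is refused whole. "gripper" is the opening in per cent of the stroke, from 0 (shut) to 100 (fully open), set as the call begins (left out, the last holds). The fingers move at their own pace and stop on an object; "squeeze" is the grip in N (left out, the last holds). Time passes only in rows, so rows that do not move let the fingers close. It gives the time, the measured TCP pose, the force and the opening at its end, in the units of the state.
- get_state(): the state, without advancing time (a new reading comes with each control period).
- eyes.capture(name): name is "side" or "top" or "wrist"; returns a dict with "img" (420x560x3 uint8, blue, green, red), "fx", "fy", "cx", "cy" (pixels), "world_from_camera" (4x4, takes a point from camera to world coordinates); the wrist camera has in their place "hand_eye" (4x4, takes a point from camera to tool coordinates, whose origin is the TCP and whose axes are the tool frame's). Camera axes: x right, y down, z forward; pixel columns grow to the right and rows downward; lengths in mm; the calibration is good to about 2 mm. A picture is of the moment at which its call begins: read the wrist's pose just before it. There is no depth.
- ticket.hand_in(): hands the job in, once; it reports no verdict.
The state is a dict: "t": time; "q": joint angles; "dq": joint speeds; "tau": joint torques, N m; "eef_pos": TCP position; "ee_rot": TCP orientation; "force": force on the tool from outside, world axes, zero at the start; "wrist_torque": the same for the moment, N m; "finger_gap": finger opening in mm.
Only numpy, scipy, OpenCV 4.12 (cv2) and the standard library are available. Lean on these libraries where they do the work, as an engineer would, in place of code of your own. Each camera call takes 0.05 s, during which the arm holds its last target. There are 200 camera calls.

## Task

Breakfast is slowing down: turn the square warming plate on the buffet down from full heat to keep-warm by pushing the control rod on its front in by one click, from fully out to its middle click position, and let go of it. Leave the control rod of the round warming plate as it is, fully out.

Things in the scene. Friction and masses are not known exactly. Their poses are not given: they have to be found in the camera images.
- square_rod (a joint): Control rod on the front of the SQUARE warming plate: how far it is out, in m. 0 = fully home (off), 0.025 = middle click (keep-warm), 0.050 = fully out (full heat, the start). A spring detent holds it at each of the three and draws it in from about 10 mm either side of the middle; leaving a click takes 7 to 10 N. The plate is a fixed aluminium box 200 x 200 mm, 80 mm high, a lidded crock on it.
- square_knob (a point): Centre of the black knob on the end of that rod: an upright disc 28 mm in diameter, 18 mm thick along the rod, 55 mm above the table, free all round. Its x axis is level and points along the rod into the warming plate (the way to push), y level across, z up. It stands 75 mm in front of the housing when fully out, 50 mm at the middle, 25 mm when home. Rod 8 mm thick. Crock top 175 mm above the table.
- round_rod (a joint): Control rod of the ROUND warming plate (fixed aluminium drum 200 mm in diameter, 80 mm high, a smaller lidded pot on it): same values and detent. It starts fully out (0.050) and must stay there.
- round_knob (a point): Centre of the knob on the round plate's rod: same shape, sizes, height and axes. The two warming plates stand side by side, either one on the left, both rods pointing towards the robot; a drinking glass (62 mm high) and a flat-lying spoon are between the rods.
Not all that is in view belongs to the job. What is shaped like the part that bears round_rod but purple or yellow is not meant.

How it is judged:
By the outcome, as a careful person would: the job done as asked, in the order asked, and still so for the second after the job is handed in, with the robot touching nothing.
It also fails if it takes over 29 s, if anything falls off the work surface, if the arm or the gripper's body presses on something with over 40 N, if the wrist force passes 120 N, or if a joint passes its speed limit or range.

## Working session

There is one attempt and no reset: what is moved stays moved. The work goes in short steps, Python scripts to look and compute and a tool call to move; the robot and the scene stay as the last step left them, time stands still between calls to the robot, and variables do not carry over. Pictures are saved under pics/ and viewed, about 8 in all and at most 12, crops included, and the job is handed in when it is done.

Besides the shell and the picture viewer there is one more tool, called in YAML: its name, and indented under it one key for each argument. carry_out: Moves the arm, as the interface text tells. Its arguments: {"type":"object","properties":{"steps":{"type":"array","items":{"type":"object","properties":{"tx":{"type":"number"},"ty":{"type":"number"},"tz":{"type":"number"},"roll":{"type":"number"}}}},"gripper":{"type":"number"},"squeeze":{"type":"number"}},"required":["steps"]}

```bash
mkdir -p pics; python3 - <<'E'
from plant import get_state, eyes
import cv2, numpy as np, pickle
s=get_state();print(s['t'],s['eef_pos'],s['ee_rot'],s['force'],s['finger_gap'])
d={}
for n in('top','side'):
    c=eyes.capture(n);d[n]=c;cv2.imwrite(f'pics/{n}0.png',c['img']);print(n,c['fx'],c['cx'],c['cy'],np.round(c['world_from_camera'],3).tolist())
pickle.dump(d,open('c0.pkl','wb'))
E
```

```text
0.0 [ 264.07603231 -593.24989411  230.39382797] [ 0.59249315  0.38540425  0.59357684 -0.3848142 ] [ 0.30216835 -0.66788147 -0.14534075] 84.99640024910096
top 518.7521736594186 278.46963062253013 203.60949667129918 [[-0.018, -0.998, 0.059, 360.946], [-1.0, 0.018, 0.004, -110.252], [-0.005, -0.059, -0.998, 1373.974], [0.0, 0.0, 0.0, 1.0]]
side 447.85876077072754 276.13004743618546 208.57963613666155 [[0.962, -0.201, 0.183, 197.314], [-0.271, -0.738, 0.618, -913.38], [0.011, -0.645, -0.764, 1017.672], [0.0, 0.0, 0.0, 1.0]]
```

View pics/top0.png

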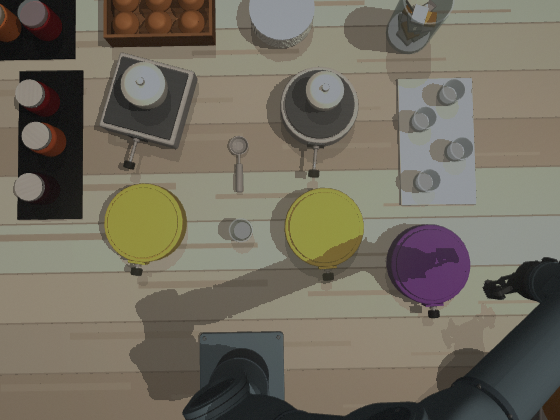

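View pics/side0.png

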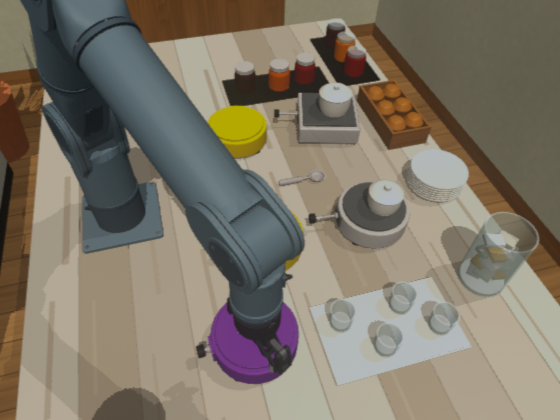

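The top view shows the square plate at (147,100) with its knob at (130,163), and the round aluminium plate at (319,105) with its knob at (314,173). The yellow drums at (145,222) and (325,227) and the purple one at (429,264) are decoys. The square plate's knob is the target. Next I'll measure it and confirm with an enlarged crop.

```bash
cat > h.py <<'E'
import numpy as np, cv2
def ray(c,u,v,T=None):
    T=np.array(c['world_from_camera']) if T is None else T
    return T[:3,3],T[:3,:3]@np.array([(u-c['cx'])/c['fx'],(v-c['cy'])/c['fy'],1])
def onz(c,u,v,z,T=None):
    o,d=ray(c,u,v,T);return o+d*(z-o[2])/d[2]
def tri(r1,r2):
    A=np.c_[r1[1],-r2[1]];s=np.linalg.lstsq(A,r2[0]-r1[0],rcond=None)[0]
    p,q=r1[0]+s[0]*r1[1],r2[0]+s[1]*r2[1];return (p+q)/2,np.linalg.norm(p-q)
E
python3 - <<'E'
import pickle,cv2,numpy as np
from h import *
d=pickle.load(open('c0.pkl','rb'));t,s=d['top'],d['side']
def blobs(c,x0,y0,x1,y1,th=45):
    m=(c['img'][y0:y1,x0:x1].max(2)<th).astype(np.uint8)
    n,l,st,ce=cv2.connectedComponentsWithStats(m)
    return [(st[i].tolist(),(ce[i]+[x0,y0]).round(1).tolist()) for i in range(1,n) if st[i,4]>15]
print('top sq',blobs(t,115,148,150,175)); print('top rd',blobs(t,300,162,330,185)); print('side sq',blobs(s,268,102,290,126)); print('side rd',blobs(s,303,208,325,230))
print('knob sq',onz(t,130,163,62),'rd',onz(t,314,173,62))
print('tri',tri(ray(t,130,163),ray(s,277.5,113.5)))
for n,p in dict(yc=(145,220),yr=(185,220),yfront=(145,262)).items(): print(n,onz(t,*p,80))
for n,p in dict(sqL=(100,131),sqR=(174,150),sqbr=(195,71),sqbl=(122,54)).items(): print(n,onz(t,*p,80))
print('rodbase',onz(t,138,141,55))
a=cv2.resize(t['img'][40:290,80:220],None,fx=2.4,fy=2.4,interpolation=cv2.INTER_CUBIC)
b=cv2.resize(s['img'][70:170,190:370],None,fx=2.4,fy=2.4,interpolation=cv2.INTER_CUBIC)
o=np.zeros((600,780,3),np.uint8);o[:a.shape[0],:a.shape[1]]=a;o[:b.shape[0],340:340+b.shape[1]]=b
cv2.imwrite('pics/crop.png',o)
E
```

```text
top sq [([9, 13, 11, 8, 65], [128.6, 164.8])]
top rd []
side sq []
side rd []
knob sq [549.17967973 271.85935211  62.        ] rd [ 514.94669068 -196.39318222   62.        ]
tri (array([548.98767403, 274.29646118,  54.54085465]), np.float64(2.5716752373231984))
yc [402.61144024 229.22097477  80.        ]
yr [400.82256295 129.24022356  80.        ]
yfront [298.21622413 229.4855263   80.        ]
sqL [629.30496359 342.3812491   80.        ]
sqR [577.48228529 155.69757962  80.        ]
sqbr [778.69657746 101.14144598  80.        ]
sqbl [826.34009763 286.78510033  80.        ]
rodbase [606.69448449 253.27069751  55.        ]
```

View pics/crop.png

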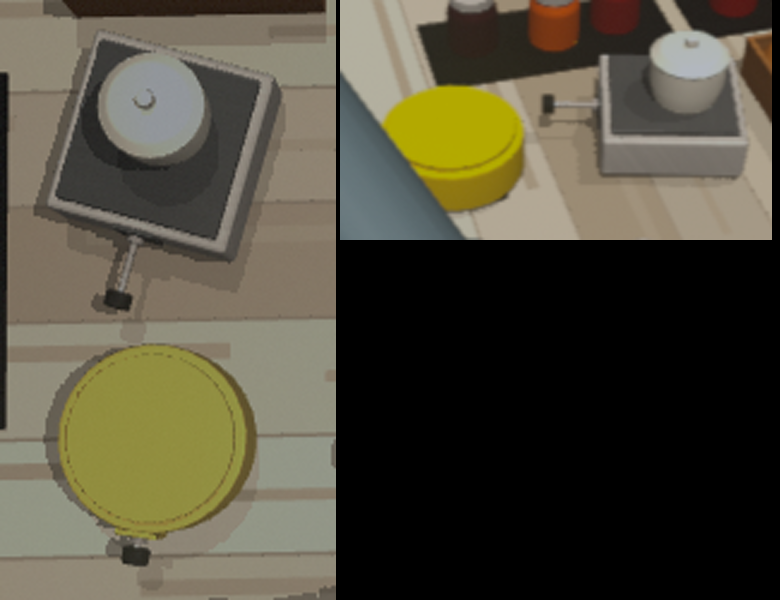

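The crop confirms it: bare-metal square housing with the crock, and a black knob at about (129,164.5) full-image at the end of its rod. The yellow drum stands just in front. Triangulated height is 54.5 mm against the stated 55, and the knob-to-housing distance fits about 75 mm (fully out). I'll grip the knob from above, move it 25 mm in and release. First I need the tool axes and hover deltas.

```bash
cat >> h.py <<'E'
from scipy.spatial.transform import Rotation as Ro
def toolR(s): 
    q=s['ee_rot'];return Ro.from_quat([q[1],q[2],q[3],q[0]]).as_matrix()
def plan(s,target,az):
    """tool shift (m) to target and roll (deg) to bring tool y (or -y) along azimuth az (deg)"""
    R=toolR(s);y=np.degrees(np.arctan2(R[1,1],R[0,1]))
    d=R.T@(np.array(target)-s['eef_pos'])/1000
    dirs=(az-y+180)%360-180   # world yaw needed; roll about tool x (down) = -yaw
    print('R',R.round(3).tolist());print('tool shift m',d.round(4),'roll',-round(dirs,2),'or half turn',round(-((dirs+360)%360-180),2))
E
python3 - <<'E'
from h import *; from plant import get_state
s=get_state();plan(s,[546,272,190],-15.5);print(s['q'],s['eef_pos'])
E
```

```text
R [[-0.001, 0.914, 0.407], [0.001, 0.407, -0.914], [-1.0, -0.0, -0.002]]
tool shift m [ 0.0415  0.6095 -0.6758] roll 39.5 or half turn -140.5
[ 1.08579095  0.53712797 -0.00440597  1.53874551  0.0026239   1.06730551
 -0.07120228] [ 264.07043355 -593.329607    230.48791096]
```

carry_out:
  steps:
    - {"ty": 0.042,"tz": -0.028}
    - {"ty": 0.042,"tz": -0.028}
    - {"ty": 0.042,"tz": -0.028}
    - {"ty": 0.042,"tz": -0.028}
    - {"ty": 0.042,"tz": -0.028}
    - {"ty": 0.042,"tz": -0.028}
    - {"ty": 0.042,"tz": -0.028}
    - {"ty": 0.042,"tz": -0.028}
  gripper: 100
  squeeze: 25

```text
$.steps[0]: bad value
```

carry_out:
  steps:
    - {"ty": 0.027,"tz": -0.045}
    - {"ty": 0.027,"tz": -0.045}
    - {"ty": 0.027,"tz": -0.045}
    - {"ty": 0.027,"tz": -0.045}
    - {"ty": 0.027,"tz": -0.045}
    - {"ty": 0.027,"tz": -0.045}
    - {"ty": 0.027,"tz": -0.045}
    - {"ty": 0.027,"tz": -0.045}
    - {"ty": 0.027,"tz": -0.045}
    - {"ty": 0.027,"tz": -0.045}

```text
$.steps[0]: bad value
```

carry_out:
  steps:
    - {"roll": 9.9}
    - {"roll": 9.9}
    - {"roll": 9.9}
    - {"roll": 9.8}
    - {}

```text
$.steps[0]: bad value
```

```bash
python3 - <<'E'
from h import *; from plant import get_state,eyes
import pickle
s=get_state();plan(s,[546,272,190],-15.5);print(s['t'],s['q'].round(2) if hasattr(s['q'],'round') else s['q'],s['eef_pos'])
s=get_state();c=eyes.capture('wrist');T=np.eye(4);T[:3,:3]=toolR(s);T[:3,3]=s['eef_pos'];c['T']=T@np.array(c['hand_eye'])
print(c['fx'],c['T'].round(2).tolist())
pickle.dump(c,open('w1.pkl','wb'));cv2.imwrite('pics/w1.png',c['img'])
E
```

```text
R [[-0.001, 0.914, 0.407], [0.001, 0.407, -0.914], [-1.0, -0.0, -0.002]]
tool shift m [ 0.0415  0.6095 -0.6758] roll 39.5 or half turn -140.5
0.1 [ 1.09  0.54 -0.    1.54  0.    1.07 -0.07] [ 264.07043355 -593.329607    230.48791096]
326.4502209915153 [[0.41, -0.87, -0.27, 331.42], [-0.91, -0.39, -0.12, -562.37], [-0.0, 0.29, -0.96, 372.56], [0.0, 0.0, 0.0, 1.0]]
```

View pics/w1.png

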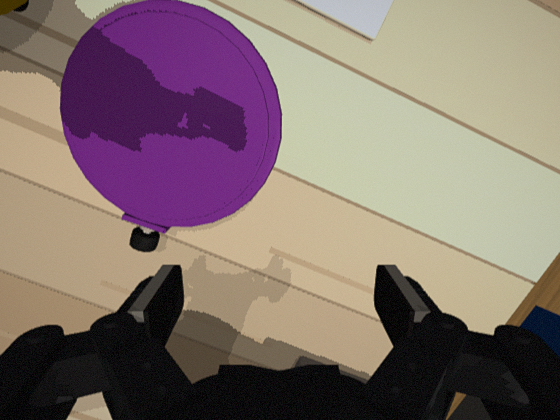

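Rows evidently need every key. The view shows only the purple decoy (knob at (144,239)) and the open fingers, since the arm has not moved. The wrist camera sits on the tool's +y side. I'll use the half-turned grasp so that it is over the low yellow drum rather than by the crock.

carry_out:
  steps:
    - {"tx": 0,"ty": 0.042,"tz": -0.028,"roll": 0}
    - {"tx": 0,"ty": 0.042,"tz": -0.028,"roll": 0}
    - {"tx": 0,"ty": 0.042,"tz": -0.028,"roll": 0}
    - {"tx": 0,"ty": 0.042,"tz": -0.028,"roll": 0}
    - {"tx": 0,"ty": 0.042,"tz": -0.028,"roll": 0}
    - {"tx": 0,"ty": 0.042,"tz": -0.028,"roll": 0}
    - {"tx": 0,"ty": 0.042,"tz": -0.028,"roll": 0}
    - {"tx": 0,"ty": 0.042,"tz": -0.028,"roll": 0}
  gripper: 100
  squeeze: 25

```text
t: 1.15
eef_pos: [480.7, -251.1, 231.2]
ee_rot: [0.593, 0.385, 0.593, -0.385]
force: [0.1, 0.1, 1.3]
finger_gap: 85.2
```

carry_out:
  steps:
    - {"tx": 0,"ty": 0.027,"tz": -0.045,"roll": 0}
    - {"tx": 0,"ty": 0.027,"tz": -0.045,"roll": 0}
    - {"tx": 0,"ty": 0.027,"tz": -0.045,"roll": 0}
    - {"tx": 0,"ty": 0.027,"tz": -0.045,"roll": 0}
    - {"tx": 0,"ty": 0.027,"tz": -0.045,"roll": 0}
    - {"tx": 0,"ty": 0.027,"tz": -0.045,"roll": 0}
    - {"tx": 0,"ty": 0.027,"tz": -0.045,"roll": 0}
    - {"tx": 0,"ty": 0.027,"tz": -0.045,"roll": 0}
    - {"tx": 0,"ty": 0.027,"tz": -0.045,"roll": 0}
    - {"tx": 0,"ty": 0.027,"tz": -0.045,"roll": 0}

```text
t: 2.4
eef_pos: [543.8, 269.8, 231.1]
ee_rot: [0.593, 0.385, 0.593, -0.385]
force: [0.9, 0.1, 0.7]
finger_gap: 85.7
```

carry_out:
  steps:
    - {"tx": 0,"ty": 0,"tz": 0,"roll": -10}
    - {"tx": 0,"ty": 0,"tz": 0,"roll": -10}
    - {"tx": 0,"ty": 0,"tz": 0,"roll": -10}
    - {"tx": 0,"ty": 0,"tz": 0,"roll": -10}
    - {"tx": 0,"ty": 0,"tz": 0,"roll": -10}
    - {"tx": 0,"ty": 0,"tz": 0,"roll": -10}
    - {"tx": 0,"ty": 0,"tz": 0,"roll": -10}

```text
t: 3.28
eef_pos: [543.7, 268.1, 231.0]
ee_rot: [0.706, -0.027, 0.707, 0.027]
force: [0.7, 0.7, 0.7]
finger_gap: 85.2
```

carry_out:
  steps:
    - {"tx": 0,"ty": 0,"tz": 0,"roll": -10}
    - {"tx": 0,"ty": 0,"tz": 0,"roll": -10}
    - {"tx": 0,"ty": 0,"tz": 0,"roll": -10}
    - {"tx": 0,"ty": 0,"tz": 0,"roll": -10}
    - {"tx": 0,"ty": 0,"tz": 0,"roll": -10}
    - {"tx": 0,"ty": 0,"tz": 0,"roll": -10}
    - {"tx": 0,"ty": 0,"tz": 0,"roll": -10}
    - {"tx": 0,"ty": 0,"tz": 0,"roll": -0.5}

```text
t: 4.28
eef_pos: [543.8, 268.1, 230.8]
ee_rot: [0.563, -0.427, 0.563, 0.428]
force: [-0.7, -0.2, 0.8]
finger_gap: 85.5
```

```bash
python3 - <<'E'
from h import *; from plant import get_state,eyes
import pickle
s=get_state();plan(s,[546,272,190],-15.5);print(s['t'],np.round(s['q'],2),s['eef_pos'])
s=get_state();c=eyes.capture('wrist');T=np.eye(4);T[:3,:3]=toolR(s);T[:3,3]=s['eef_pos'];c['T']=T@np.array(c['hand_eye'])
pickle.dump(c,open('w2.pkl','wb'));cv2.imwrite('pics/w2.png',c['img'])
E
```

```text
R [[-0.001, -0.963, 0.269], [-0.0, 0.269, 0.963], [-1.0, 0.001, -0.0]]
tool shift m [ 0.0408 -0.0011  0.0044] roll 179.92 or half turn -0.08
4.275 [ 0.06  0.61 -0.86  1.62  0.5   1.14  0.37] [543.7574844  268.05763249 230.8257879 ]
```

View pics/w2.png

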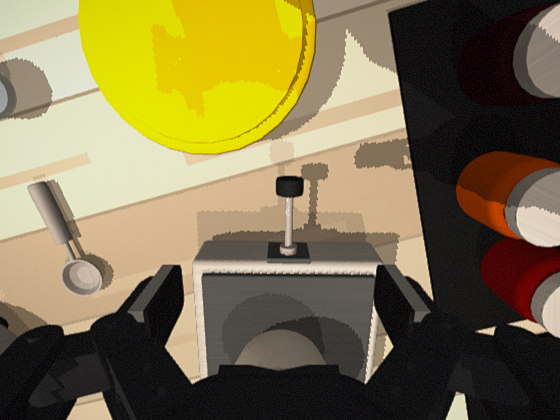

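The wrist view shows the knob at about (289,187), its rod running straight down the image to the housing at (289,245), and the fingers straddling that line. I'll measure from this.

```bash
python3 - <<'E'
from h import *; import pickle
from plant import get_state
c=pickle.load(open('w2.pkl','rb'));T=c['T'];g=c['img']
m=(g[168:206,265:315].max(2)<60).astype(np.uint8);n,l,st,ce=cv2.connectedComponentsWithStats(m);i=1+st[1:,4].argmax();u,v=ce[i]+[265,168];print(st[i],u,v)
k=onz(c,u,v,57,T);print('knob',k,'width',np.linalg.norm(onz(c,276,v,57,T)-onz(c,303,v,57,T)))
# rod centreline by bright pixels per row
for v2 in(205,220,235):
    row=g[v2,270:310].max(1).astype(int);print(v2,row.tolist())
b=onz(c,288.5,243,55,T);print('base',b,np.linalg.norm(b-k),'az',np.degrees(np.arctan2(*(b-k)[1::-1])))
f0,f1=onz(c,210,264,80,T),onz(c,370,264,80,T);print('front edge normal az',np.degrees(np.arctan2(*(f0-f1)[1::-1]))-90, f0,f1)
s=get_state();plan(s,[*k[:2],36],-15.5)
t=pickle.load(open('c0.pkl','rb'))['top'];print('top+wrist tri',tri(ray(t,129.5,164),ray(c,u,v,T)))
E
```

```text
[ 11   8  27  21 517] 289.0870406189555 185.97485493230175
knob [545.38705396 279.16552034  57.        ] width 26.756413128808113
205 [214, 215, 213, 199, 197, 202, 198, 187, 184, 186, 186, 184, 189, 185, 186, 162, 199, 212, 215, 210, 187, 168, 114, 174, 212, 214, 215, 213, 213, 215, 214, 211, 211, 210, 212, 214, 211, 213, 216, 213]
220 [185, 184, 185, 183, 186, 183, 185, 184, 185, 183, 188, 185, 182, 185, 182, 174, 195, 213, 215, 200, 178, 145, 116, 182, 187, 185, 181, 183, 183, 183, 186, 185, 183, 182, 183, 184, 190, 185, 110, 101]
235 [104, 104, 103, 106, 102, 104, 103, 105, 105, 105, 104, 103, 103, 101, 95, 179, 200, 213, 216, 194, 171, 130, 90, 110, 114, 109, 107, 106, 110, 110, 110, 111, 110, 105, 112, 108, 108, 109, 108, 111]
base [604.97998127 262.51868635  55.        ] 61.906656080788736 az -15.607304339826051
front edge normal az -195.59765026315802 [595.33538035 183.9530303   80.        ] [637.8814844  336.36018268  80.        ]
R [[-0.001, -0.963, 0.27], [-0.0, 0.27, 0.963], [-1.0, 0.001, -0.0]]
tool shift m [0.1949 0.0013 0.0111] roll 179.83 or half turn -0.17
top+wrist tri (array([549.10624277, 278.7904452 ,  42.29384736]), np.float64(0.6592228318015606))
```

The knob by wrist is (545,279). The housing edge less 75 mm gives (544,280), but the top view gave y ≈ 272–274. The 5–7 mm disagreement is lateral only, so I'll go down to a safe height and look again from close by.

carry_out:
  steps:
    - {"tx": 0.04,"ty": 0.0,"tz": 0.003,"roll": 0}
    - {"tx": 0.04,"ty": 0.0,"tz": 0.003,"roll": 0}
    - {"tx": 0.04,"ty": 0.001,"tz": 0.002,"roll": 0}
    - {"tx": 0,"ty": 0,"tz": 0,"roll": 0}

```text
t: 4.82
eef_pos: [543.1, 275.1, 108.6]
ee_rot: [0.561, -0.427, 0.565, 0.428]
force: [0.5, -0.5, 1.2]
finger_gap: 85.4
```

```bash
python3 - <<'E'
from h import *; from plant import get_state,eyes
import pickle
s=get_state();c=eyes.capture('wrist');T=np.eye(4);T[:3,:3]=toolR(s);T[:3,3]=s['eef_pos'];c['T']=T=T@np.array(c['hand_eye'])
pickle.dump(c,open('w3.pkl','wb'));cv2.imwrite('pics/w3.png',c['img'])
tp=eyes.capture('top');g=c['img']
m=(g.max(2)<60).astype(np.uint8);n,l,st,ce=cv2.connectedComponentsWithStats(m)
for i in range(1,n):
    if 200<st[i,4]<6000 and 200<ce[i][0]<380:
        print(st[i],ce[i],onz(c,*ce[i],57,T))
a=cv2.resize(tp['img'][100:240,80:220],None,fx=3,fy=3,interpolation=cv2.INTER_CUBIC)
o=np.zeros((420,800,3),np.uint8);o[:,:380]=g[:,90:470];o[:,380:]=a;cv2.imwrite('pics/w3.png',o);print(s['eef_pos'])
E
```

```text
[ 264  216   43   37 1416] [285.19491525 233.53460452] [545.48919136 279.42022351  57.        ]
[ 251  306   67   40 1724] [283.60614849 326.57366589] [611.94963695 260.06597947  57.        ]
[543.05770938 275.09279099 108.64250158]
```

View pics/w3.png

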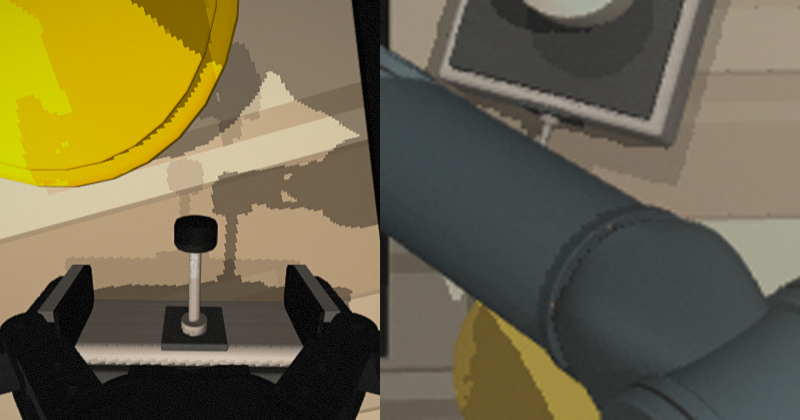

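The close view shows the knob at (285,234) full-image, with the finger midpoint at about u=278.5. It reads (545.5,279.4), the same as from higher up, and the 4.5 mm offset agrees with the finger midpoint seen directly. So I trust this over the coarse top view (2.5 mm per pixel). I'll centre on it, descend and close gently.

carry_out:
  steps:
    - {"tx": 0,"ty": -0.001,"tz": 0.0045,"roll": 0}
    - {"tx": 0.026,"ty": 0,"tz": 0,"roll": 0}
    - {"tx": 0.026,"ty": 0,"tz": 0,"roll": 0}
    - {"tx": 0.024,"ty": 0,"tz": 0,"roll": 0}
    - {"tx": 0,"ty": 0,"tz": 0,"roll": 0}

```text
t: 5.55
eef_pos: [546.6, 279.9, 34.2]
ee_rot: [0.562, -0.428, 0.564, 0.428]
force: [0.5, 0.5, 0.3]
finger_gap: 85.5
```

carry_out:
  steps:
    - {"tx": 0,"ty": 0,"tz": 0,"roll": 0}
    - {"tx": 0,"ty": 0,"tz": 0,"roll": 0}
    - {"tx": 0,"ty": 0,"tz": 0,"roll": 0}
    - {"tx": 0,"ty": 0,"tz": 0,"roll": 0}
    - {"tx": 0,"ty": 0,"tz": 0,"roll": 0}
    - {"tx": 0,"ty": 0,"tz": 0,"roll": 0}
    - {"tx": 0,"ty": 0,"tz": 0,"roll": 0}
    - {"tx": 0,"ty": 0,"tz": 0,"roll": 0}
  gripper: 20
  squeeze: 30

```text
t: 6.55
eef_pos: [547.0, 278.2, 35.9]
ee_rot: [0.562, -0.429, 0.564, 0.427]
force: [-3.7, -6.7, 9.7]
finger_gap: 27.2
```

Gripped at 27.2 mm, against a 28 mm knob. Now push in 25 mm along tool −y.

carry_out:
  steps:
    - {"tx": 0,"ty": -0.005,"tz": 0,"roll": 0}
    - {"tx": 0,"ty": -0.005,"tz": 0,"roll": 0}
    - {"tx": 0,"ty": -0.005,"tz": 0,"roll": 0}
    - {"tx": 0,"ty": -0.005,"tz": 0,"roll": 0}
    - {"tx": 0,"ty": -0.005,"tz": 0,"roll": 0}
    - {"tx": 0,"ty": 0,"tz": 0,"roll": 0}
    - {"tx": 0,"ty": 0,"tz": 0,"roll": 0}
  squeeze: 50

```text
t: 7.42
eef_pos: [571.1, 271.3, 36.0]
ee_rot: [0.562, -0.429, 0.564, 0.427]
force: [-3.7, -6.7, 10.5]
finger_gap: 26.4
```

```bash
python3 - <<'E'
from h import *; from plant import get_state,eyes
s=get_state();c=eyes.capture('wrist');R=toolR(s);T=np.eye(4);T[:3,:3]=R;T[:3,3]=s['eef_pos'];T=T@np.array(c['hand_eye'])
print(s['t'],s['eef_pos'],R.T@(s['eef_pos']-np.array([547,278.2,35.9])),s['force'],s['finger_gap'])
cv2.imwrite('pics/w4.png',c['img'])
E
```

```text
7.425 [571.08513414 271.29532987  36.03187891] [ -0.12449329 -25.05467943  -0.18190172] [-3.72640407 -6.67848035 10.54326555] 26.42663776878459
```

View pics/w4.png

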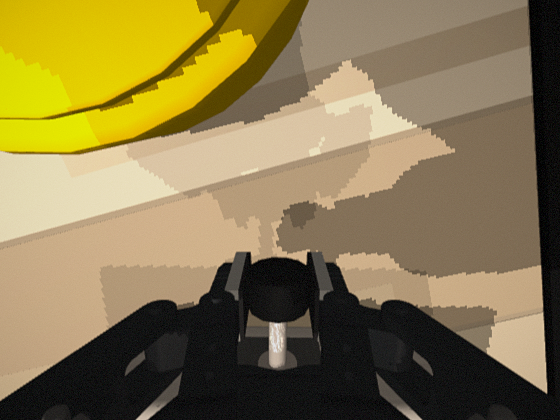

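The knob at (279,290) sits squarely between the pads, the TCP moved 25.05 mm, and the axial force is back near its value before the push. Now open, rise straight up and look.

carry_out:
  steps:
    - {"tx": 0,"ty": 0,"tz": 0,"roll": 0}
    - {"tx": 0,"ty": 0,"tz": 0,"roll": 0}
    - {"tx": 0,"ty": 0,"tz": 0,"roll": 0}
    - {"tx": 0,"ty": 0,"tz": 0,"roll": 0}
    - {"tx": 0,"ty": 0,"tz": 0,"roll": 0}
    - {"tx": 0,"ty": 0,"tz": 0,"roll": 0}
  gripper: 100

```text
t: 8.22
eef_pos: [571.3, 273.8, 35.2]
ee_rot: [0.563, -0.428, 0.563, 0.428]
force: [0.2, -0.6, 0.3]
finger_gap: 85.4
```

carry_out:
  steps:
    - {"tx": -0.025,"ty": 0,"tz": 0,"roll": 0}
    - {"tx": -0.04,"ty": 0,"tz": 0,"roll": 0}
    - {"tx": -0.05,"ty": 0.01,"tz": 0,"roll": 0}
    - {"tx": -0.05,"ty": 0.015,"tz": 0,"roll": 0}
    - {"tx": -0.03,"ty": 0,"tz": 0,"roll": 0}
    - {"tx": 0,"ty": 0,"tz": 0,"roll": 0}

```text
t: 8.98
eef_pos: [548.3, 281.9, 234.8]
ee_rot: [0.565, -0.429, 0.56, 0.428]
force: [-0.2, 0.1, -0.1]
finger_gap: 85.2
```

```bash
python3 - <<'E'
from h import *; from plant import get_state,eyes
s=get_state();c=eyes.capture('wrist');R=toolR(s);T=np.eye(4);T[:3,:3]=R;T[:3,3]=s['eef_pos'];T=T@np.array(c['hand_eye'])
g=c['img'];m=(g.max(2)<60).astype(np.uint8);n,l,st,ce=cv2.connectedComponentsWithStats(m)
print(s['t'],s['eef_pos'],s['force'],s['finger_gap'])
for i in range(1,n):
    if 200<st[i,4]<6000 and 200<ce[i][0]<380:
        p=onz(c,*ce[i],57,T);print(st[i],ce[i],p,'moved along rod',(p-[545.4,279.3,57])@[.963,-.269,0])
sd=eyes.capture('side')['img'];a=cv2.resize(sd[80:260,240:420],(420,420));o=np.zeros((420,800,3),np.uint8);o[:,:380]=g[:,90:470];o[:,380:]=a
cv2.imwrite('pics/w5.png',o)
E
```

```text
8.975 [548.26365779 281.92516379 234.80823681] [-0.21642908  0.13283659 -0.11478033] 85.20573404750618
[261 197  26  21 496] [273.46370968 207.18548387] [569.22251401 272.26832496  57.        ] moved along rod 24.832601579362795
[253 239  42  16 417] [272.92326139 247.61870504] [612.38065195 259.47629278  57.        ] moved along rod 69.8349450653888
[189 270 169   4 342] [273.09649123 271.3128655 ] [639.44831872 252.0102193   57.        ] moved along rod 97.90948193516705
[251 312  61  43 790] [290.00506329 325.85949367] [712.09812399 251.72198742  57.        ] moved along rod 167.94877878055382
```

View pics/w5.png

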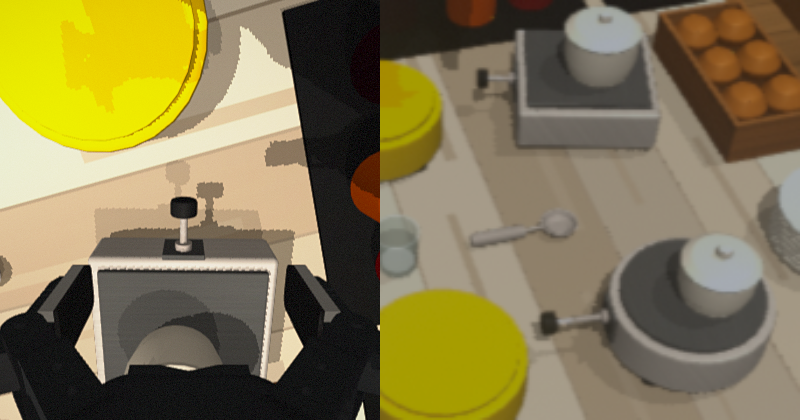

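The square knob at (273,207) has moved 24.8 mm along its rod and the rod looks visibly shorter. The round plate's rod is still fully out, and the gripper is clear with no force on it.

```bash
python3 -c "
from plant import ticket;print(ticket.hand_in())"
```

```text
the job is handed in; nothing more can be done
None
```

The square warming plate is now at its middle click (keep-warm). I gripped its knob from above, pushed it in 25 mm, let go and rose clear. The job is handed in at about 9 s of the 29 s allowed; the hand-in gives no verdict.

**Last checks:**
- The wrist camera shows the knob 24.8 mm further in after release, against the 25 mm needed. The tool itself moved 25.05 mm while gripping.
- The side view shows the round plate's rod still out, as at the start. I judged that by eye and did not measure it.
- The force on the tool is about zero, with the gripper open about 200 mm above the knob.

**What failed or disagreed:**
- My first three move calls were refused because the rows left out some values; the arm did not move.
- The first, coarse top-view estimate put the knob 5–7 mm to one side of where the wrist camera did. I went by the wrist camera, which gave the same position from two heights, and the grip closed squarely on the knob.

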